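# Load a cuvette rack past the anti-return gate

### The arm

A 6-joint arm with a two-finger parallel gripper is mounted at the origin on the work surface. World frame = base frame: x ahead of the robot, y to its left, z up, the work surface at z = 0. Lengths are in mm, angles in degrees, forces in N, time in s.
With the tool pointing down it reaches from about 225 to 875 mm from the base axis. Payload 3.4 kg.
Tool frame: the origin (TCP) lies midway between the tips of the shut fingers; the grasp point (between the pads) lies 19 mm behind it; z points along the fingers, y is the line along which they close (so a half turn about z gives the same grasp; the last joint's range is limited). The gripper opens to 85 mm and grips with 20 to 120 N. Pads are 22 mm wide; open, the fingers measure 114 mm over their backs; the gripper's body (76 mm by 85 mm) begins 54 mm behind the grasp point. The pads swing forward as they close: fully open they stand 13 mm farther back than shut.
Start: joints at [-73.167, 15.808, 86.224, -0, 77.962, -6.933], TCP at [231.732, -526.273, 231.328] pointing down, gripper open.
Joint ranges: [-165.64, 165.64], [-43.16, 119.46], [12.63, 154.43], [-67.54, 247.53], [6.08, 155.33], [-154.97, 154.97]. Speed limits (degrees/s): [147.25, 147.25, 180, 180, 180, 180].

### API

Orientations are given as a 3x3 rotation matrix whose columns are the frame's x, y, z axes.
In Python, from rig import move_pose, line_to, goto_joints, gripper_to, pause, ik, get_obs, snapshot, Unreachable, sign_off, look_for gives the robot as it stands. The module is installed in compiled form; this text tells all that it offers. Calls block until the motion is done:
- move_pose(position, orientation): joint-space move of the TCP to a pose.
- line_to(position, rate=150, attitude=None, threshold=None): straight line of the TCP; attitude=None keeps the orientation; rate is the mean speed in mm/s. With threshold (N) it stops when the force on the tool has changed by that much, and returns True; else False.
- goto_joints(angles): joint-space move.
- gripper_to(opening): finger opening in mm; the grip force is fixed at half the most; returns when the fingers have stopped.
- pause(seconds).
- ik(position, orientation): joint angles nearest the present ones, or None.
- get_obs(): the state.
- snapshot(name): name is "scene" or "top"; returns a dict with "frame" (400x640x3 uint8, red, green, blue), "vertical_fov" (degrees; the focal length in pixels is half the picture's height over the tangent of half this angle, whatever the lens; pixels are square), "cx", "cy" (the principal point, pixels), "dist" ([k1, k2, p1, p2, k3] as OpenCV has them; the pictures are not rectified), "rvec" (rotation vector, rad) and "tvec" (3), from world to camera coordinates, as OpenCV has them. Camera axes: x right, y down, z forward; pixel columns grow to the right and rows downward; lengths in mm; the calibration is good to about 2 mm. A picture is of the moment at which its call begins. There is no depth.
A pose or a line that the arm cannot do raises Unreachable and nothing moves.
- sign_off(): hands the job in; it is judged then, once.
Trained networks look in a picture, given as the dict that the camera call returned (one of the last four; its "shot" number tells which), for a name from the list of things; names that differ only in an ending like _2 or _b are one class to them, and where a whole thing is asked for, a point or a joint stands for the part that bears it (a point fixed in the world has none). Each returns a list of dicts, best first, with "p" (0 to 1); they miss things now and then, are a little off and sometimes report something else, mostly with a low value. They report only what shows in the picture. A call takes as long as a camera call. They do not tell look-alikes from the thing itself.
- look_for(picture, thing): "at" ([x, y, z] in mm, in world coordinates, good to about 4 mm: the middle of the surface that is visible of it).
The state is a dict: "time": time; "qpos": joint angles; "dq": joint speeds; "effort": joint torques, N m; "tcp_pos": TCP position; "eef_rot": TCP orientation; "wrist_force": force on the tool from outside, world axes, zero at the start; "moment": the same for the moment, N m; "opening": finger opening in mm; "finger_force": force on a finger pad.
Only numpy, scipy, OpenCV 4.12 (cv2) and the standard library are available. Lean on these libraries where they do the work, as an engineer would, in place of code of your own. Each camera call takes 0.05 s, during which the arm holds its last target. There are 200 camera calls.

### The job

Pick up the light grey cuvette rack, set it down in the entry part of the intake lane with its round nose towards the gate, and let go of it there before the gate. Then push it along the lane floor through the sprung one-way gate, without lifting it, until the rack stands upright in the bay and the gate has swung fully shut behind it. Keep the rack upright throughout, leave the other things on the bench where they are, and finish with the robot clear of everything.

Things in the scene. Friction and masses are not known exactly. Their poses are not given: they have to be found in the camera images.
- rack: Light grey plastic cuvette rack, about 0.3 kg, loose, in one of three places in the nearest row. Origin: centre of underside, z up, +y to its round nose, which starts within 35 degrees of world +y (robot's left). Foot 40 mm wide (x), 90 long (y -45 to +45), 28 high; nose half-round in plan, tail square. On it a block 36 mm wide, 60 long (y -30 to 30), up to 70 high; four clear cuvette tops, up to 76.
- rack_nose (a point): Foremost point of the rack's round nose (radius 20 mm), at its underside (rack y +45 mm).
- rack_tail (a point): Middle of the rack's square tail end, at its underside (rack y -45 mm). Here the 28 mm high foot sticks out 15 mm behind the block: a low step to push on.
- rack_grip (a point): Centre of the rack's grip block, 55 mm above the rack's underside; to be gripped from above across its 36 mm width (rack x).
- track: White rack intake lane with aluminium floor, fixed to the bench, 290 mm long, roughly sideways to the robot, open on top and at the entry end. Origin: lane centre line at the gate, at bench height; z up, +y along the lane in the direction of travel (within 0.25 rad of world +y). Floor plate 6 mm thick; walls reach 32 mm above the bench.
- entry (a point): Middle of the entry part's floor (track y -60 mm, 6 mm above the bench). The entry part runs from track y -115 mm (open end) to the gate at 0 and is 50 mm wide between its walls (x -25 to +25).
- bay (a point): Where the rack's middle should end: floor point at track y 110 mm. The bay runs from the gate to an end wall at track y 171 mm, x -25 to +39 mm: its +x side is wider so that the open gate folds away there. On its +x side stands a white housing 44 mm high, out to track x 105 mm.
- gate (a joint): Gate angle (rad): 0 shut across the lane, 1.5 open. Upright steel flap 52 mm long, 3 thick, 10 to 44 mm above the bench, on a vertical hinge post (46 mm high) at track x +32, y +3 mm. Swings only to +y, into the bay; a spring (0.02 N m shut, 0.055 open: 1 to 3 N at the rack) shuts it. It needs the lane clear for 55 mm past the gate: a rack tail or finger nearer holds it ajar.
- gate_tip (a point): Free end of the gate flap, 25 mm above the bench.
- vials: Loose stand of six amber vials with white caps, 50 x 80 mm, 60 mm high; stands in the front row. Origin: centre of underside.
- jar: Loose round jar, 60 mm across, 85 mm high; stands in the front row. Origin: centre of underside.
- flask: Loose conical glass flask, 64 mm across, 80 mm high; on the left. Origin: centre of underside.
- tin: Loose closed steel tin 70 x 50 x 35 mm; on the right. Origin: centre of underside.
There are look-alikes about, which are no part of the job. Leave any yellow look-alike of the rack alone.

How it is judged (in metres and radians):
On the way, in this order (a step that is already met when the one before it is completed fails the run):
1. the rack stands in the entry part of the lane, nose towards the gate and not beyond it, let go of (x of rack in the frame of track between -0.015 and 0.015 m and z of rack in the frame of track between 0.002 and 0.012 m and y of rack_nose in the frame of track between -0.065 and 0.012 m and y of rack_tail in the frame of track below -0.07 m and angle between the y axis of rack and the y axis of track, either way round below 0.25 rad and contact force between the fingers and rack below 0.2 N), for 0.2 s.
2. the rack, on the lane floor, holds the gate open as it passes through (x of rack in the frame of track between -0.015 and 0.015 m and z of rack in the frame of track below 0.02 m and value of joint gate above 0.5 rad and y of rack_nose in the frame of track above 0.03 m and y of rack_tail in the frame of track below 0 m), for 0.1 s.
At the end, for the whole second after the job is handed in: The rack stands upright (within 0.12 rad) and still on the bay's floor, nose foremost, its tail wholly past the gate, and the gate is shut (under 0.08 rad) (y of rack_tail in the frame of track above 0.006 m and y of rack_nose in the frame of track between 0.08 and 0.175 m and x of rack in the frame of track between -0.03 and 0.03 m and z of rack in the frame of track between 0.002 and 0.012 m and angle between rack's own z axis and vertical below 0.12 rad and linear speed of rack below 0.01 m/s and value of joint gate below 0.08 rad); the robot touches nothing.
It fails at once if the rack is tipped by more than 0.5 rad (angle between rack's own z axis and vertical above 0.5 rad).
It fails at once if the rack is lifted off the lane floor while it holds the gate open (value of joint gate above 0.3 rad and z of rack in the frame of track above 0.022 m and y of rack_nose in the frame of track above 0.02 m).
It fails at once if the vial stand or the jar is moved by more than 30 mm or knocked over (distance of any of vials, jar from where it was at the start of the episode above 0.03 m or angle between any of vials, jar's own z axis and vertical above 0.5 rad).
It fails at once if the flask or the tin is moved by more than 30 mm or knocked over (distance of any of flask, tin from where it was at the start of the episode above 0.03 m or angle between any of flask, tin's own z axis and vertical above 0.5 rad).
It also fails if it takes over 58 s, if anything falls off the work surface, if the arm or the gripper's body presses on something with over 40 N, if the wrist force passes 120 N, or if a joint passes its speed limit or range.

## Working session

There is one attempt and no reset: what is moved stays moved. The work goes in short steps, each a Python script; the robot and the scene stay as the last script left them, time stands still between calls to the robot, and variables do not carry over. Pictures are saved under pics/ and viewed, at most 10 in all, crops included, and the job is handed in when it is done.

```bash
mkdir -p pics; cat > h.py <<'E'
import numpy as np, cv2
from rig import *
def K(s):
    f=200/np.tan(np.radians(s["vertical_fov"])/2)
    return np.array([[f,0,s["cx"]],[0,f,s["cy"]],[0,0,1.]])
def pix(s,P):
    return cv2.projectPoints(np.array(P,float).reshape(-1,1,3),np.array(s["rvec"],float),np.array(s["tvec"],float),K(s),np.array(s["dist"],float))[0].reshape(-1,2)
def world(s,uv,z):
    n=cv2.undistortPoints(np.array(uv,float).reshape(-1,1,2),K(s),np.array(s["dist"],float)).reshape(-1,2)
    R=cv2.Rodrigues(np.array(s["rvec"],float))[0];c=-R.T@np.array(s["tvec"],float).reshape(3)
    d=np.c_[n,np.ones(len(n))]@R
    return c+d*((np.broadcast_to(z,len(n))-c[2])/d[:,2])[:,None]
def save(s,name,crop=None,k=1):
    im=cv2.cvtColor(s["frame"],cv2.COLOR_RGB2BGR)
    if crop: x0,y0,x1,y1=crop; im=im[y0:y1,x0:x1]
    cv2.imwrite("pics/"+name,cv2.resize(im,None,fx=k,fy=k,interpolation=cv2.INTER_CUBIC))
E
python3 - <<'E'
from h import *
a=snapshot("scene");b=snapshot("top")
save(a,"a.png");save(b,"b.png")
for n,s in(("scene",a),("top",b)):
  for t in "rack track gate gate_tip rack_nose rack_tail entry bay vials jar flask tin".split():
    for d in look_for(s,t)[:4]: print(n,t,np.round(d["at"]),round(d["p"],2),pix(s,d["at"]).round()[0])
E
```

```text
scene rack [398. 350.  43.] 0.91 [421. 124.]
scene rack [336. 182.  38.] 0.84 [354. 139.]
scene rack [274. 326.  54.] 0.8 [384.  97.]
scene rack [456. 230.  46.] 0.67 [398. 159.]
scene track [624.  69.  31.] 0.65 [388. 246.]
scene gate [600.  24.  29.] 0.45 [365. 249.]
scene gate_tip [451. 226.  47.] 0.62 [396. 158.]
scene gate_tip [603.  26.  32.] 0.5 [367. 249.]
scene rack_nose [393. 348.  40.] 0.94 [418. 124.]
scene rack_nose [338. 182.  39.] 0.77 [355. 139.]
scene rack_nose [272. 319.  54.] 0.74 [382.  97.]
scene rack_nose [452. 233.  48.] 0.72 [398. 157.]
scene rack_tail [396. 350.  44.] 0.82 [420. 124.]
scene rack_tail [460. 231.  47.] 0.72 [399. 160.]
scene rack_tail [339. 179.  41.] 0.69 [354. 139.]
scene rack_tail [270. 320.  53.] 0.56 [382.  97.]
scene entry [625.  72.  30.] 0.58 [389. 246.]
scene bay [620.  68.  28.] 0.84 [386. 245.]
scene vials [438.  22.  29.] 0.65 [324. 198.]
scene jar [ 448. -252.   80.] 0.65 [218. 251.]
scene flask [512. 364.  36.] 0.84 [454. 152.]
scene tin [ 511. -354.   34.] 0.79 [191. 309.]
top rack [382. 345.  73.] 0.59 [187. 245.]
top rack [328. 182.  72.] 0.58 [254. 266.]
top rack [440. 229.  73.] 0.56 [234. 220.]
top rack_nose [264. 327.  71.] 0.92 [195. 294.]
top rack_nose [327. 180.  70.] 0.68 [255. 266.]
top rack_nose [378. 348.  72.] 0.68 [186. 246.]
top rack_nose [442. 231.  76.] 0.56 [233. 219.]
top rack_tail [444. 227.  68.] 0.91 [235. 218.]
top rack_tail [259. 328.  72.] 0.91 [195. 295.]
top rack_tail [330. 184.  73.] 0.71 [253. 265.]
top rack_tail [384. 348.  67.] 0.69 [187. 244.]
top entry [619.  82.  30.] 0.71 [294. 150.]
top bay [618.  84.  30.] 0.77 [293. 151.]
top jar [ 425. -237.   86.] 0.71 [426. 221.]
top flask [497. 368.  33.] 0.89 [184. 200.]
top tin [ 501. -351.   38.] 0.82 [463. 190.]
top tin [426.  23.  29.] 0.32 [318. 224.]
top tin [ 428. -236.   86.] 0.27 [425. 219.]
```

View pics/a.png

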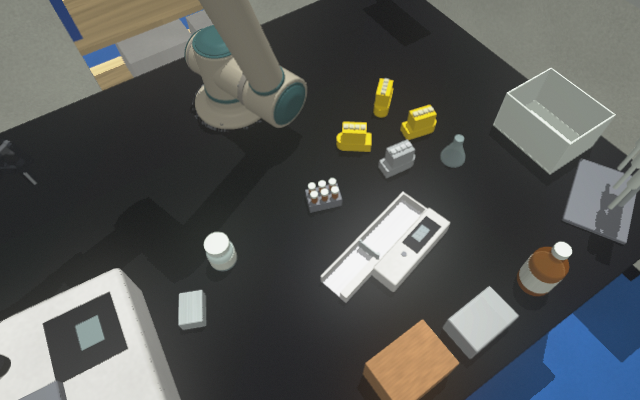

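View pics/b.png

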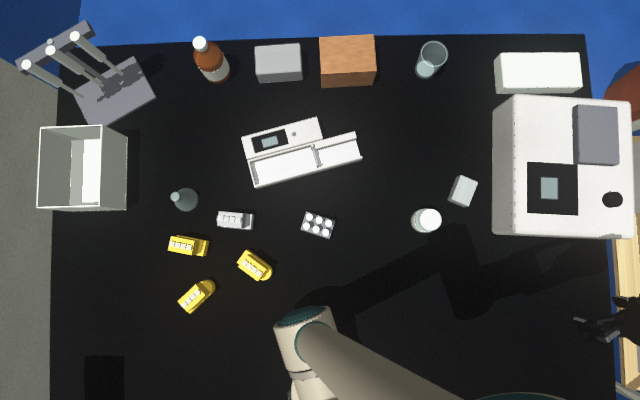

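Four candidates for the rack: three are yellow, at top (187,245), (254,266) and (196,296). One is light grey, at top (235,219) / scene (398,158). The grey one fits the description. The lane is at top (245–360, 120–185), with the gate near (316,156). I'll enlarge that part to confirm.

```bash
python3 - <<'E'
from h import *
b=snapshot("top");a=snapshot("scene")
im=cv2.cvtColor(b["frame"],cv2.COLOR_RGB2BGR)
c1=cv2.resize(im[110:240,205:375],None,fx=4.6,fy=4.6,interpolation=cv2.INTER_CUBIC)
cv2.imwrite("pics/c.png",c1)
save(a,"d.png",(310,130,460,310),3.3)
E
```

```text
(no output)
```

View pics/c.png

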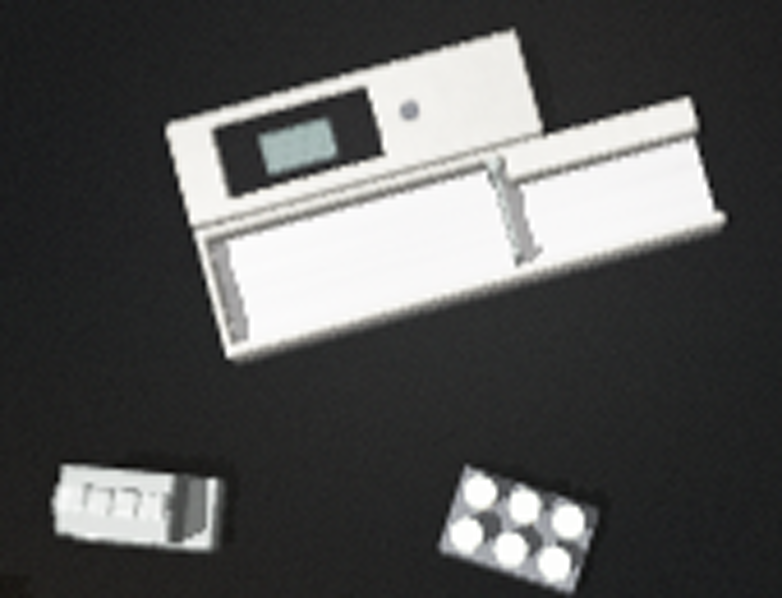

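View pics/d.png

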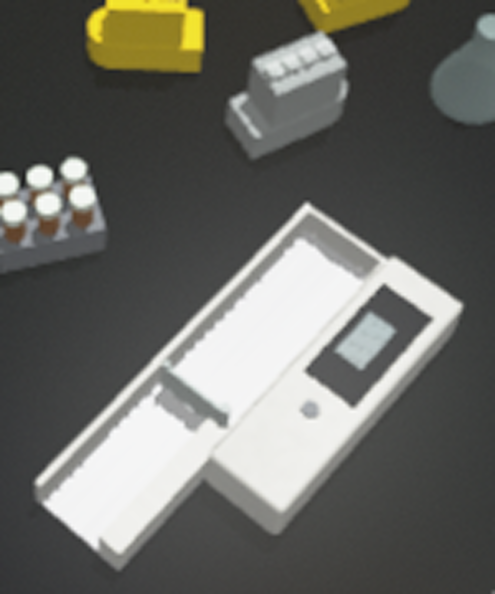

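The grey rack at crop c (55–222, 465–552) is light grey, with its square step (tail) to the right (−y) and its nose towards +y, so it is the one meant. The lane's open end is at c (710,170), the shut gate at c (495–530, 160–260) and the bay end wall at c (230,290). Next I fit both poses from the corners in both views.

```bash
cat > fit.py <<'E'
from h import *
from scipy.optimize import least_squares
def fit(views,x0):
    # views: list of (snap, pts_local, uv)
    def tr(p,P):
        c,s=np.cos(p[2]),np.sin(p[2]); P=np.array(P,float)
        return P@np.array([[c,s,0],[-s,c,0],[0,0,1]])+[p[0],p[1],0]
    f=lambda p:np.concatenate([(pix(s,tr(p,P))-uv).ravel() for s,P,uv in views])
    r=least_squares(f,x0,loss="soft_l1",x_scale=[1,1,.01])
    return r.x,[np.round(pix(s,tr(r.x,P))-uv,1).tolist() for s,P,uv in views]
E
python3 - <<'E'
from fit import *
b=snapshot("top");a=snapshot("scene")
T=lambda L:np.array(L)/4.6+[205,110]-.4
S=lambda L:np.array(L)/3.3+[310,130]-.35
tt=[(105,175,44),(-29,-115,32),(25,-115,32),(-29,175,32),(32,3,46),(-20,3,44)]
tu=T([(170,127),(725,216),(693,130),(228,352),(495,163),(527,255)])
st=[(-29,175,32),(-29,-115,32),(25,-115,32),(105,175,44),(-20,3,44),(32,3,46)]
su=S([(308,205),(38,490),(103,548),(462,305),(165,370),(225,418)])
for v in([(b,tt,tu)],[(a,st,su)],[(b,tt,tu),(a,st,su)]):
    x,r=fit(v,[610,40,.2]);print("track",x.round(3),r)
rt=[(20,-45,28),(-20,-45,28),(18,-30,70),(-18,-30,70),(18,30,70),(-18,30,70)]
ru=T([(224,478),(218,552),(178,475),(172,542),(60,465),(54,535)])
sr=[(-18,-30,70),(18,-30,70),(18,30,70),(-18,30,70),(-20,-45,28)]
sv=S([(250,66),(275,90),(345,70),(320,35),(228,97)])
for v in([(b,rt,ru)],[(a,sr,sv)],[(b,rt,ru),(a,sr,sv)]):
    x,r=fit(v,[450,230,0]);print("rack",x.round(3),r)
E
```

```text
track [5.96487e+02 2.25740e+01 2.44000e-01] [[[-1.0, -0.6], [0.4, 0.4], [1.5, -0.6], [0.3, 0.7], [0.1, 0.3], [-1.4, -0.2]]]
track [6.04635e+02 2.14280e+01 2.62000e-01] [[[-1.2, 0.9], [0.1, 1.0], [-0.3, -0.6], [1.0, 0.2], [-0.1, -0.2], [0.4, -1.1]]]
track [6.01607e+02 2.23320e+01 2.58000e-01] [[[-1.2, -1.5], [0.4, -2.2], [1.2, -3.1], [0.8, -0.4], [-0.1, -1.6], [-1.3, -2.2]], [[-1.5, -0.0], [-0.5, -0.5], [-1.0, -2.1], [0.5, -0.7], [-0.6, -1.5], [-0.1, -2.3]]]
rack [ 4.42045e+02  2.38844e+02 -1.03000e-01] [[[-0.8, 0.1], [-0.9, -0.5], [-0.2, 0.1], [-0.2, 0.1], [1.4, 0.4], [1.3, -0.2]]]
rack [ 4.46803e+02  2.39184e+02 -1.72000e-01] [[[0.1, -1.7], [-0.4, 1.8], [0.2, -0.4], [0.5, -0.3], [-0.4, 0.7]]]
rack [ 4.43834e+02  2.39871e+02 -1.35000e-01] [[[-1.0, -0.0], [-1.6, -0.6], [-0.4, -0.2], [-0.9, -0.2], [1.3, -0.7], [0.7, -1.4]], [[-0.4, -2.2], [-0.5, 1.1], [-0.4, -1.7], [-0.5, -1.4], [-0.9, 0.4]]]
```

```bash
cat >> h.py <<'E'
def ori(yaw,s):
    y=s*np.array([np.cos(yaw),np.sin(yaw),0]);z=np.array([0,0,-1.]);return np.c_[np.cross(y,z),y,z]
def T2W(tr,p):
    c,s=np.cos(tr[2]),np.sin(tr[2]);return [tr[0]+c*p[0]-s*p[1],tr[1]+s*p[0]+c*p[1],p[2]]
E
python3 - <<'E'
from h import *
R=(443,237,-.135);tr=(601,22,.25)
for s in(1,-1):
  print(s,[np.round(ik(p,ori(y,s)),0) if ik(p,ori(y,s)) is not None else None for p,y in(((R[0],R[1],36),R[2]),(T2W(tr,(0,-62,42)),tr[2]),(T2W(tr,(0,-125,22)),tr[2]),(T2W(tr,(0,57,22)),tr[2]))])
E
```

```text
1 [array([ 20.,  21., 111.,  -0.,  48.,  28.]), array([-10.,  28.,  96.,  -0.,  56., -24.]), array([-15.,  31.,  94.,  -0.,  55., -29.]), array([  1.,  28., 100.,  -0.,  52., -14.])]
-1 [array([  20.,   21.,  111.,   -0.,   48., -152.]), None, array([-15.,  31.,  94.,  -0.,  55., 151.]), None]
```

```bash
python3 - <<'E'
from fit import *
R=(443.5,238,-.135);tr=(601,22,.25)
move_pose([R[0],R[1],200],ori(R[2],1))
line_to([R[0],R[1],38],rate=120)
print(get_obs()["wrist_force"])
gripper_to(20)
o=get_obs();print(o["opening"],o["finger_force"],o["wrist_force"])
line_to([R[0],R[1],130],rate=100)
move_pose(T2W(tr,(0,-62,130)),ori(tr[2],1))
line_to(T2W(tr,(0,-62,96)))
o=get_obs();print(o["tcp_pos"],o["opening"],o["finger_force"],o["time"])
b=snapshot("top");a=snapshot("scene")
save(b,"e.png",(235,100,385,220),5);save(a,"f.png",(300,190,450,310),5)
E
```

```text
[ 0.90356747  0.99405936 -0.14926378]
35.25544145396737 60.93664884567261 [-1.49976985 -0.03152334  4.41251765]
[615.50362279 -36.74240282  95.60911789] 35.07294738255118 60.03412842750549 8.9833
```

View pics/e.png

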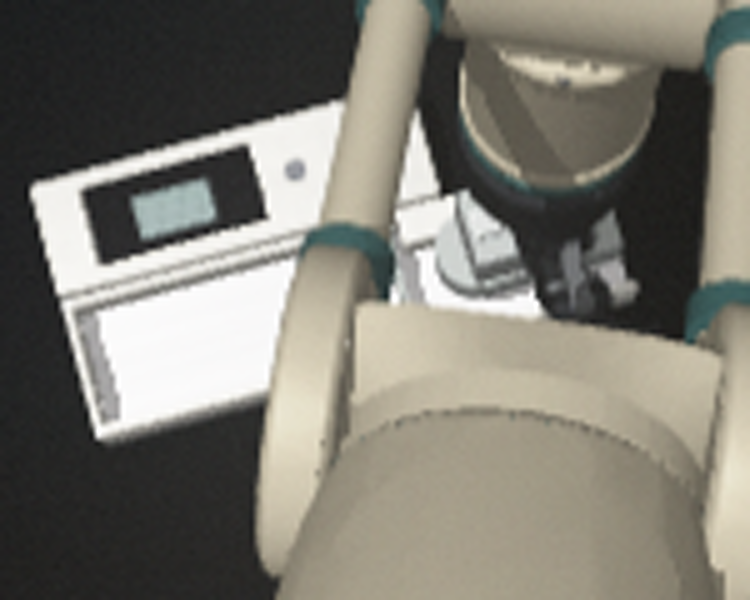

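View pics/f.png

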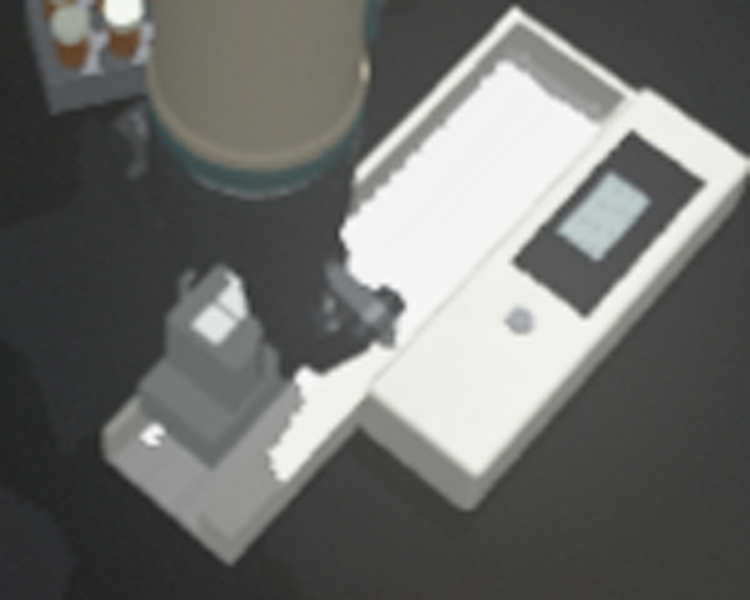

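Rack is gripped upright over the entry, with its tail corner at f (212,465) and the step edge around f (150,385). Its underside is about 58 mm up. The cameras disagree on x by several mm, so I compare the held rack, which is known from the arm, with its pixels.

```bash
python3 - <<'E'
from fit import *
b=snapshot("top");a=snapshot("scene");o=get_obs();t=o["tcp_pos"];y=np.arctan2(o["eef_rot"][1][1],o["eef_rot"][0][1])
print("tcp",t,y)
h=t[2]-38
P=[(20,-45,0),(20,-45,28),(-20,-45,28),(-20,-45,0),(18,-30,70),(-18,-30,70),(18,-30,28)]
W=[T2W((t[0],t[1],y),p) for p in P]; W=np.array(W)+[0,0,h]
print("f",((pix(a,W)-[300,190]+.4)*5).round().tolist())
P=[(0,45,28),(18,30,70),(-18,30,70),(-18,30,28)]
W=np.array([T2W((t[0],t[1],y),p) for p in P])+[0,0,h]
print("e",((pix(b,W)-[235,100]+.4)*5).round().tolist())
import cv2
def draw(s,tr,name,crop,k=5):
    x0,y0,x1,y1=crop
    im=cv2.resize(cv2.cvtColor(s["frame"],cv2.COLOR_RGB2BGR)[y0:y1,x0:x1],None,fx=k,fy=k,interpolation=cv2.INTER_CUBIC)
    def poly(W,c):
        q=(pix(s,W)-[x0,y0]+.4)*k
        cv2.polylines(im,[q.round().astype(int)],True,c,1)
    r=(t[0],t[1],y)
    for pts in([(20,-45,0),(-20,-45,0),(-20,25,0),(0,45,0),(20,25,0)],[(20,-45,28),(-20,-45,28),(-20,25,28),(0,45,28),(20,25,28)],[(18,-30,70),(-18,-30,70),(-18,30,70),(18,30,70)]):
        poly(np.array([T2W(r,p) for p in pts])+[0,0,h],(0,0,255))
    for pts in([(-25,-115,32),(-25,171,32),(39,171,32),(39,0,32),(25,0,32),(25,-115,32)],[(-25,-115,6),(-25,171,6),(39,171,6),(39,0,6),(25,0,6),(25,-115,6)],[(32,3,46),(-20,3,44)],[(105,174,44),(44,174,44),(44,0,44),(105,0,44)]):
        poly(np.array([T2W(tr,p) for p in pts]),(0,200,0))
    return im
i1=draw(a,(604.6,21.4,.262),"",(305,190,445,305),5.5)
cv2.imwrite("pics/g.png",i1)
i2=draw(b,(596.5,22.6,.244),"",(235,110,385,200),5)
cv2.imwrite("pics/h.png",i2)
E
```

```text
tcp [617.1812298  -37.84523387  97.2686548 ] 0.2504998428990722
f [[204.0, 474.0], [204.0, 448.0], [130.0, 387.0], [131.0, 414.0], [227.0, 376.0], [158.0, 320.0], [225.0, 419.0]]
e [[443.0, 248.0], [463.0, 183.0], [484.0, 255.0], [483.0, 275.0]]
```

View pics/g.png

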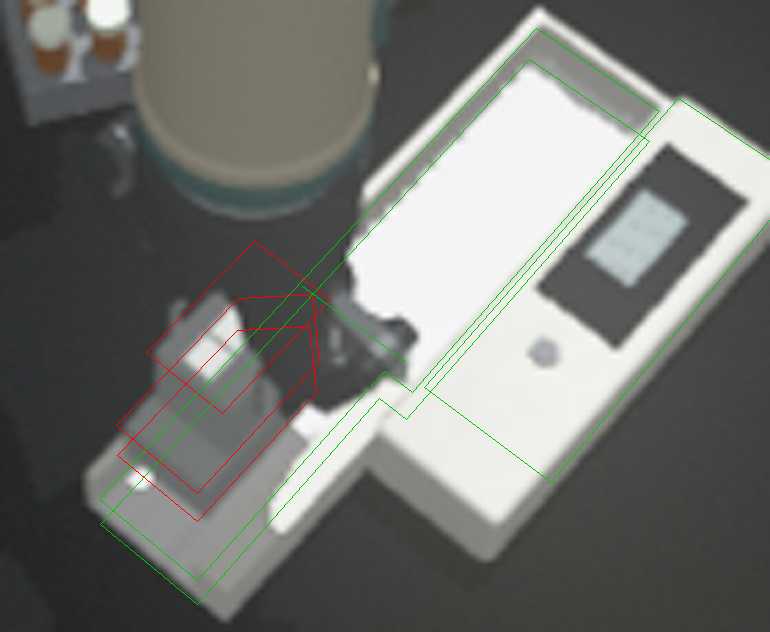

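View pics/h.png

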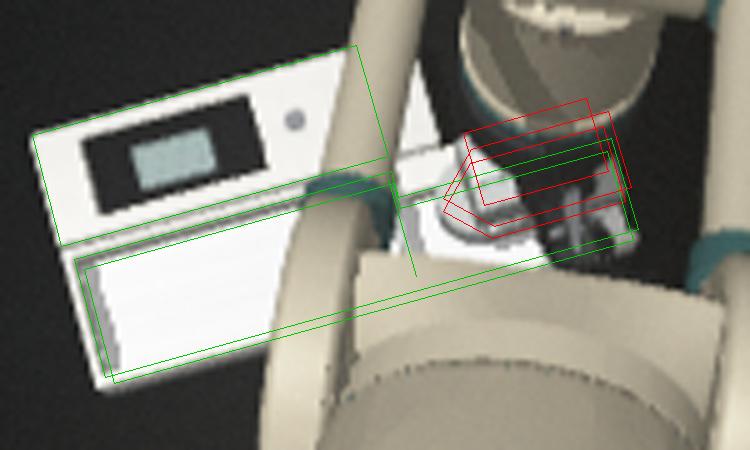

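Both overlays put the held rack within about 2 mm laterally of the lane centre once each camera's bias is allowed for, and 4–5 mm forward in the hand. I'll lower it guarded, then probe the walls sideways to centre it.

```bash
python3 - <<'E'
from h import *
c=np.array([617.5,-38.,0])
line_to([c[0],c[1],75],rate=60);pause(.3)
print(line_to([c[0],c[1],49],rate=25,threshold=5))
o=get_obs();print(o["tcp_pos"],o["wrist_force"],o["time"])
if o["tcp_pos"][2]<53:
    pr=[]
    ex=np.array([np.cos(.25),np.sin(.25),0])
    p0=np.array([c[0],c[1],49])
    for s in(1,-1):
        hit=line_to(p0+s*12*ex,rate=15,threshold=3)
        o=get_obs();d=(o["tcp_pos"]-p0)@ex;print(s,hit,d,o["wrist_force"]);pr.append(d)
        line_to(p0,rate=40);pause(.2)
    print(np.mean(pr),get_obs()["time"])
E
```

```text
False
[617.68739847 -38.04054183  49.20211273] [-0.25974385  0.51339389 -2.78603469] 11.175
1 True -0.19593789307205292 [-0.47781955  0.39049724 -3.71248979]
-1 True -8.06021807332969 [ 1.76806788  0.04182954 -2.36093266]
-4.128077983200871 13.1333
```

```bash
python3 - <<'E'
from h import *
ex=np.array([np.cos(.25),np.sin(.25),0]);p0=np.array([617.5,-38,49.])
q=p0-3.5*ex
line_to(q,rate=15);pause(.4);print(get_obs()["wrist_force"])
for s in(1,-1):
    for k in range(1,9):
        line_to(q+s*k*ex,rate=20);pause(.1);o=get_obs();f=o["wrist_force"]@ex;print(s,k,round((o["tcp_pos"]-p0)@ex,2),round(f,2),np.round(o["moment"],2))
        if abs(f)>4:break
    line_to(q,rate=40);pause(.2)
print(get_obs()["time"])
E
```

```text
[-0.74340528  0.01186788 -3.05524616]
1 1 -2.48 0.39 [-0.02 -0.    0.03]
1 2 -1.51 -0.02 [-0.    0.01 -0.04]
1 3 -0.49 -0.3 [ 0.03  0.01 -0.01]
1 4 0.51 -0.16 [-0.04 -0.04 -0.02]
1 5 0.82 -2.57 [-0.18  0.42 -0.11]
1 6 0.96 -5.14 [-0.44  0.88 -0.13]
-1 1 -4.44 0.04 [0.01 0.   0.01]
-1 2 -5.49 -0.27 [ 0.04 -0.01  0.01]
-1 3 -6.49 -0.43 [-0.08  0.04  0.02]
-1 4 -7.5 -0.33 [-0.01  0.04  0.01]
-1 5 -7.99 1.69 [ 0.06 -0.36 -0.09]
-1 6 -8.16 4.85 [ 0.33 -1.08 -0.17]
19.1167
```

```bash
python3 - <<'E'
from h import *
yaw=.25;ex=np.array([np.cos(yaw),np.sin(yaw),0]);ey=np.array([-np.sin(yaw),np.cos(yaw),0])
c=np.array([617.5,-38,0.])-3.55*ex
up=np.array([0,0,1.])
line_to(c+49*up,rate=20);pause(.2)
print(line_to(c+42.5*up,rate=10,threshold=4),get_obs()["tcp_pos"],get_obs()["wrist_force"])
gripper_to(62);pause(.4)
line_to(c+140*up,rate=120)
line_to(c-82*ey+140*up,rate=150)
gripper_to(0)
o=get_obs();print(o["time"],o["opening"])
b=snapshot("top");a=snapshot("scene")
for s in(a,b):
  for d in look_for(s,"rack"): print(np.round(d["at"]),round(d["p"],2))
save(a,"i.png",(305,190,445,305),5.5)
E
```

```text
True [614.03737063 -38.74883205  44.60421677] [-0.16339195 -0.22517849  6.00170896]
23.0917 -0.04745093372026539
[396. 349.  42.] 0.71
[628. -31.  75.] 0.64
[346. 204.  63.] 0.57
[272. 324.  56.] 0.56
[328. 184.  69.] 0.95
[379. 346.  73.] 0.88
```

View pics/i.png

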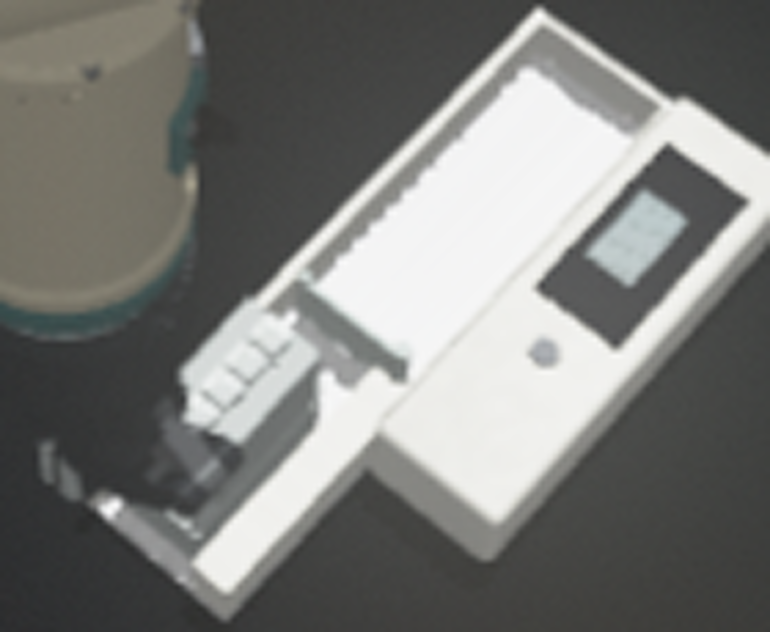

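The rack stands released in the entry, with its nose just short of the shut gate (gate at i (305–405, 280–370)). Now I push the tail with shut fingers.

```bash
python3 - <<'E'
from h import *
yaw=.25;ex=np.array([np.cos(yaw),np.sin(yaw),0]);ey=np.array([-np.sin(yaw),np.cos(yaw),0])
c=np.array([617.5,-38,0.])-3.55*ex
P=lambda d,z:c+d*ey+np.array([0,0,z])
line_to(P(-82,60),rate=120);line_to(P(-82,22),rate=60,threshold=6);pause(.2)
f0=np.array(get_obs()["wrist_force"])
for d in list(range(-60,120,12))+[117]:
    line_to(P(d,22),rate=60)
    o=get_obs();f=np.array(o["wrist_force"])-f0
    print(d,round((np.array(o["tcp_pos"])-c)@ey,1),"fx %.1f fy %.1f fz %.1f"%(f@ex,f@ey,f[2]))
    if abs(f@ey)>15 or abs(f@ex)>12: print("stop");break
print(o["time"])
b=snapshot("top");a=snapshot("scene")
save(a,"j.png",(305,170,455,305),5)
E
```

```text
-60 -59.5 fx 0.6 fy -1.2 fz -0.2
-48 -47.5 fx -0.6 fy -0.7 fz 0.3
-36 -35.2 fx -0.9 fy -0.7 fz 0.1
-24 -23.1 fx 0.1 fy -0.7 fz -0.1
-12 -11.3 fx -0.9 fy -0.6 fz -0.7
0 0.8 fx -0.1 fy -0.2 fz -0.1
12 13.0 fx 1.4 fy -0.7 fz -0.3
24 25.0 fx 0.5 fy -0.7 fz 0.3
36 37.0 fx 0.1 fy -0.2 fz -0.5
48 48.9 fx -0.9 fy -0.4 fz -0.5
60 60.9 fx 0.4 fy -0.6 fz -0.3
72 72.9 fx 0.2 fy 0.2 fz -0.4
84 84.9 fx 0.1 fy -0.6 fz -0.1
96 96.9 fx 0.3 fy -0.7 fz 0.6
108 109.0 fx -0.7 fy -0.5 fz 0.6
117 117.9 fx -1.6 fy 0.8 fz 0.1
30.8083
```

View pics/j.png

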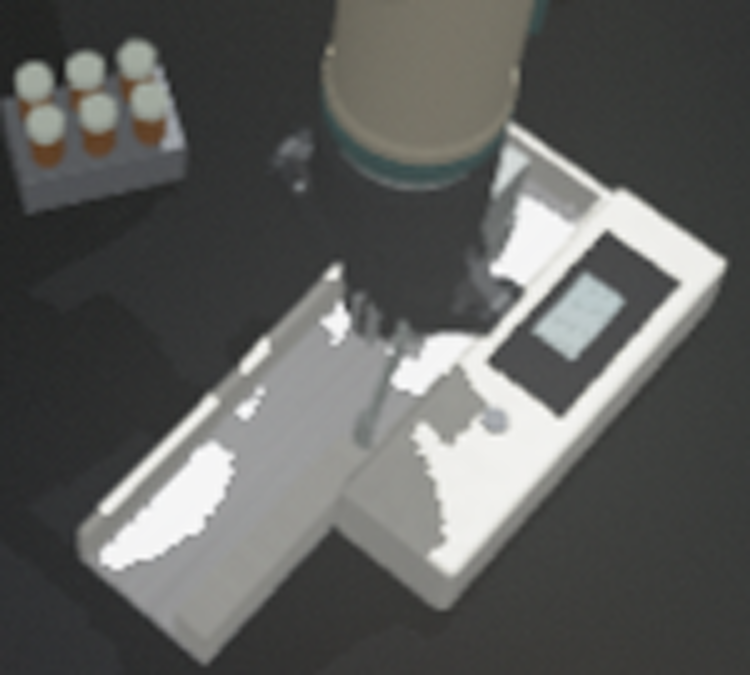

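The fingers hold the gate ajar at j (365–400, 340–440), the entry is empty, and the rack is in the bay under the hand. I lift straight up, move clear and check by numbers (picture budget used up).

```bash
python3 - <<'E'
from h import *
t=np.array(get_obs()["tcp_pos"])
line_to(t+[0,0,60],rate=60);line_to(t+[0,0,200],rate=150)
goto_joints([-73.167,15.808,86.224,0,77.962,-6.933]);pause(.5)
yaw=.25;ex=np.array([np.cos(yaw),np.sin(yaw),0]);ey=np.array([-np.sin(yaw),np.cos(yaw),0])
org=np.array([617.5,-38,0.])-3.55*ex+62.8*ey
b=snapshot("top");a=snapshot("scene")
for n,s in(("scene",a),("top",b)):
  for t in("rack","gate_tip","gate","vials","jar","flask","tin"):
    for d in look_for(s,t)[:4]:
      w=np.array(d["at"]);print(n,t,w.round(),"track",((w-org)@ex).round(),((w-org)@ey).round(),round(d["p"],2))
print("org",org,get_obs()["time"])
# template: compare gate zone with the first top/scene picture
for s,f in((a,"a.png"),(b,"b.png")):
  old=cv2.imread("pics/"+f)[:,:,::-1].astype(int);df=np.abs(old-s["frame"]).max(2)
  n,l,st,_=cv2.connectedComponentsWithStats((df>50).astype(np.uint8))
  print(f,[x.tolist() for x in st[1:] if x[4]>12])
E
```

```text
scene rack [270. 327.  58.] track -243.0 377.0 0.85
scene rack [337. 183.  39.] track -214.0 221.0 0.8
scene rack [582. 117.  61.] track 8.0 96.0 0.63
scene rack [397. 347.  41.] track -115.0 365.0 0.59
scene gate_tip [578. 115.  64.] track 4.0 96.0 0.6
scene gate_tip [603.  27.  29.] track 6.0 4.0 0.44
scene vials [436.  21.  28.] track -158.0 39.0 0.68
scene jar [635.  55.  36.] track 44.0 23.0 0.58
scene jar [ 444. -249.   74.] track -217.0 -224.0 0.56
scene flask [513. 364.  35.] track 1.0 353.0 0.72
scene flask [579. 116.  61.] track 4.0 96.0 0.61
scene tin [ 511. -357.   36.] track -179.0 -346.0 0.81
scene tin [579. 114.  57.] track 4.0 94.0 0.59
top rack [563. 125.  76.] track -9.0 108.0 0.89
top rack [380. 344.  73.] track -132.0 366.0 0.7
top rack [258. 328.  67.] track -255.0 380.0 0.64
top rack [323. 181.  66.] track -227.0 223.0 0.6
top gate_tip [630.  69.  29.] track 43.0 38.0 0.26
top gate [622.  69.  34.] track 34.0 39.0 0.3
top vials [426.  25.  29.] track -166.0 45.0 0.9
top jar [ 430. -236.   87.] track -227.0 -208.0 0.79
top flask [498. 371.  32.] track -11.0 363.0 0.66
top tin [ 501. -350.   37.] track -186.0 -336.0 0.84
org [598.52339226  21.96941603   0.        ] 36.9167
a.png [[379, 139, 37, 38, 843], [0, 140, 9, 11, 38], [24, 173, 12, 11, 32], [382, 193, 18, 18, 66], [7, 194, 14, 11, 36], [4, 196, 13, 12, 40], [387, 196, 23, 17, 87], [374, 203, 35, 39, 589], [381, 212, 4, 6, 17]]
b.png [[265, 159, 34, 23, 276], [216, 211, 37, 19, 554], [612, 294, 28, 9, 122], [588, 307, 8, 3, 16], [611, 306, 13, 8, 58], [574, 317, 11, 5, 21], [600, 330, 14, 7, 52], [606, 334, 13, 8, 47]]
```

```bash
python3 - <<'E'
from h import *
m=0
for n,f,(x0,y0,x1,y1) in(("scene","a.png",(355,236,382,262)),("top","b.png",(308,142,324,170))):
  s=snapshot(n);old=cv2.imread("pics/"+f)[:,:,::-1].astype(int)
  df=np.abs(old-s["frame"]).max(2)[y0:y1,x0:x1];print(n,df.max(),df.mean().round(1));m=max(m,df.max())
if m<45: print(sign_off())
E
```

```text
scene 90 1.4
top 6 1.2
```

The top view of the gate is unchanged from before (largest difference 6), so the gate is shut. The scene difference is most likely just the rack's edge, which reaches into the corner of that crop.

```bash
python3 -c "
from rig import *
print(sign_off())"
```

```text
the job is handed in; nothing more can be done
None
```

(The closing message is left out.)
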